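# Put two bottles back in their rack slots

## Robot

A 7-joint arm with a two-finger parallel gripper is mounted at the origin on a cart in front of the work surface, level with it; the furniture and walls round the work are solid. World frame = base frame: x ahead of the robot, y to its left, z up, the work surface at z = 0. Lengths are in m, angles in rad, forces in N, time in s.
With the tool pointing down it reaches from about 0.425 to 0.825 m from the base axis. Payload 3.6 kg.
Tool frame: the origin (TCP) lies midway between the tips of the shut fingers; the grasp point (between the pads) lies tcp_to_grasp behind it (tcp_to_grasp is the distance from the TCP to the grasp point, in m); z points along the fingers, y is the direction in which the jaws open and shut (so a half turn about z gives the same grasp; the last joint's range is limited). The gripper opens to 85 mm and grips with 20 to 120 N. Pads are 22 mm wide; open, the fingers measure 114 mm over their backs; the gripper's body (76 mm by 85 mm) begins 54 mm behind the grasp point. The pads swing forward as they close: fully open they stand 13 mm farther back than shut.
Start: joints at [1.321, 0.615, -0.013, 1.423, 0.008, 1.103, -0.04], TCP at [0.144, -0.634, 0.231] pointing down, gripper open.
Joint ranges: [-3.12, 3.12], [-0.3, 2.06], [-1.34, 1.32], [0.26, 2.42], [-1.36, 4.5], [0.01, 1.98], [-2.84, 2.84]. Speed limits (rad/s): [2.79, 2.79, 3.14, 3.14, 3.14, 3.14, 3.14].

## Interface

Orientations are given as a unit quaternion [w, x, y, z].
In Python, from workcell import * gives the robot as it stands.
- The arm moves only by the tool drive_tool, never from a script. Its argument "deltas" is a list of rows, each a list of 7 numbers: the closure, from 0 (fully open) to 1 (shut), then the shift along the tool's x, y, z in m, then the turn, a rotation vector about the tool's x, y, z in rad. A call has 1 to 20 rows; each row shifts and turns the commanded pose from where the row before left it, along the tool's axes as they then stand; what a row does not reach is not made up. A row lasts 1/8 s, in which the tool goes at most 62.5 mm and 10.7 degrees, less where a joint would pass 70% of its speed; a pose out of reach is approached as far as the arm can. A call is refused whole if a number of a shift passes 0.0625 or a number of a turn 0.188, either way. A call with a gripper value outside its range is refused whole. The fingers move at their own pace and stop on an object; "grip_force" is the grip in N (left out, the last holds). Time passes only in rows, so rows that do not move let the fingers close. It gives the time, the measured TCP pose, the force and the opening at its end, in the units of the state.
- get_obs(): the state, without advancing time (a new reading comes with each control period).
- snapshot(name): name is "side" or "top" or "wrist"; returns (picture, depth): 480x640x3 uint8, red, green, blue; 480x640 float32, m along the optical axis (not along the pixel's ray), 0 where there is no reading.
- calibration(name): a dict with "K" (3x3 intrinsics, pixels), "extrinsics" (4x4, takes a point from world to camera coordinates). Camera axes: x right, y down, z forward; pixel columns grow to the right and rows downward; lengths in m; the calibration is good to about 2 mm. The wrist camera is an equidistant fisheye: a pixel r from the principal point sees the ray r / f radians off the axis. A picture is of the moment at which its call begins: read the wrist's pose just before it. calibration takes no time and is no camera call; for the wrist camera it gives the pose at the moment of the call.
- close_job(): hands the job in, once; it reports no verdict.
Trained networks look in the newest picture that a camera, given by its name, has taken for a name from the list of things; names that differ only in an ending like _2 or _b are one class to them, and where a whole thing is asked for, a point or a joint stands for the part that bears it (a point fixed in the world has none). Each returns a list of dicts, best first, with "confidence" (0 to 1); they miss things now and then, are a little off and sometimes report something else, mostly with a low value. They report only what shows in the picture. A call takes as long as a camera call. They do not tell look-alikes from the thing itself.
- boxes_of(camera, name): "location" ([x, y, z] in m, in world coordinates, good to about 4 mm: the middle of the surface that is visible of it).
- silhouettes(camera, name): "pixels" (480x640 bool, what is visible of it).
- place_of(camera, name): "location" ([x, y, z] in m, in world coordinates, good to about 4 mm: a listed point, or the origin of a listed thing).
The state is a dict: "time_s": time; "joints": joint angles; "joint_vel": joint speeds; "joint_efforts": joint torques, N m; "position": TCP position; "ee_rot": TCP orientation; "ft_force": force on the tool from outside, world axes, zero at the start; "torque": the same for the moment, N m; "gripper_width": finger opening in m.
Only numpy, scipy, OpenCV 4.12 (cv2) and the standard library are available. Lean on these libraries where they do the work, as an engineer would, in place of code of your own. Each camera call takes 0.05 s, during which the arm holds its last target.

## Task

Put the amber reagent bottle and the small dropper bottle back into their own slots of the bottle rack: each slot's label shows the outline of the bottle that belongs there, and its well is sized for it. Set each bottle down (do not drop it) so that it stands upright on the floor of its well, and leave the big wash bottle and the timer where they are.

Things in the scene. Friction and masses are not known exactly. Their poses are not given: they have to be found in the camera images.
- amber_bottle_center (a point): centre, half-way up, of the amber-brown plastic reagent bottle of middle size with a dark cap: round, body 44 mm in diameter, 92 mm tall with cap, stands upright loose on the worktop (centre 46 mm above its underside); z up along it. Straight-sided for grasping up to 50 mm above its underside; 90 g, mass varies
- dropper_bottle_center (a point): centre, half-way up, of the small white dropper bottle with a blue cap: round, body 27 mm in diameter, 66 mm tall with cap, stands upright loose on the worktop (centre 33 mm above its underside); z up along it. Straight-sided for grasping up to 40 mm above its underside; 22 g, mass varies
- big_bottle_center (a point): centre, half-way up, of the big white wash bottle with a green cap, 54 mm in diameter, 118 mm tall, standing loose on the worktop: it is still in use and stays where it is
- rack: fixed aluminium tray, 122 x 270 mm, with three grey inserts side by side in varying order (each 112 x 86 mm, top 18 mm above the worktop), their wells 40, 58 and 68 mm wide; on the robot's side of each well a white label with a black bottle outline. Origin: centre of the underside; x away from the robot, y left along the row. A tall machine column stands behind the right end: keep clear
- slot_medium_seat (a point): slot of the amber bottle (middle-sized outline): centre of the flat floor of the well, 8 mm above the worktop; the well is round, 58 mm wide and 10 mm deep (its rim is 18 mm above the worktop)
- slot_small_seat (a point): slot of the dropper bottle (smallest outline): centre of the flat floor of the well, 8 mm above the worktop; the well is round, 40 mm wide and 10 mm deep (its rim is 18 mm above the worktop)
- amber_bottle: the amber bottle; origin at the centre of its underside, z up along it
- dropper_bottle: the dropper bottle; origin at the centre of its underside, z up along it
- bench_timer: small white bench timer lying on its back, 60 x 66 x 19 mm; origin at the centre of its underside
There are look-alikes about, which are no part of the job. Of the things that look like the amber_bottle, the largest one is meant.

How it is judged:
By the outcome, as a careful person would: the job done as asked, in the order asked, and still so for the second after the job is handed in, with the robot touching nothing.
It also fails if it takes over 61 s, if anything falls off the work surface, if the arm or the gripper's body presses on something with over 40 N, if the wrist force passes 120 N, or if a joint passes its speed limit or range.

## Working session

There is one attempt and no reset: what is moved stays moved. The work goes in short steps, Python scripts to look and compute and a tool call to move; the robot and the scene stay as the last step left them, time stands still between calls to the robot, and variables do not carry over. Pictures are saved under pics/ and viewed, and the job is handed in when it is done.

Besides the shell and the picture viewer there is one more tool, called after "Request:" by a JSON object that holds its "fn" and its "kwargs". drive_tool: Moves the arm, as the interface text tells. Its arguments: {"type":"object","properties":{"deltas":{"type":"array","items":{"type":"array","items":{"type":"number"}}},"grip_force":{"type":"number"}},"required":["deltas"]}

```bash
mkdir -p pics; ls
cat > h.py <<'E'
from workcell import *
import numpy as np, cv2
def save(n,im): cv2.imwrite('pics/'+n+'.png',cv2.cvtColor(im,cv2.COLOR_RGB2BGR))
def w2p(cam,P,c=None):
    c=c or calibration(cam);E=np.array(c['extrinsics']);K=np.array(c['K'])
    p=E[:3,:3]@np.array(P)+E[:3,3]; return (K@p)[:2]/p[2]
def back(cam,u,v,d,c=None):
    c=c or calibration(cam);E=np.array(c['extrinsics']);K=np.array(c['K'])
    p=np.linalg.inv(K)@np.array([u,v,1.0])*d
    return E[:3,:3].T@(p-E[:3,3])
E
python3 - <<'E'
from h import *
np.set_printoptions(precision=4,suppress=True)
o=get_obs();print(o['time_s'],o['position'],o['ee_rot'],o['gripper_width'])
try: print(tcp_to_grasp)
except Exception as e: print(e)
for c in ['side','top']:
    im,d=snapshot(c);save(c+'0',im);np.save('pics/'+c+'0d.npy',d)
    cal=calibration(c);print(c,np.array(cal['K']),np.array(cal['extrinsics']))
    for n in ['amber_bottle','dropper_bottle','slot_medium_seat','slot_small_seat','big_bottle_center','rack','bench_timer']:
        for r in place_of(c,n): print(c,n,np.array(r['location']).round(3),round(r['confidence'],2))
print(get_obs()['time_s'])
E
```

```text
pics
0.0 [ 0.1441 -0.633   0.2301] [-0.0013  0.9937  0.1117 -0.0002] 0.08528540138016755
0.0187
side [[564.4467   0.     315.9463]
 [  0.     564.4467 238.7861]
 [  0.       0.       1.    ]] [[-0.918  -0.3963  0.0164  0.5638]
 [-0.1723  0.3611 -0.9165  0.0812]
 [ 0.3572 -0.8441 -0.3998  1.1779]
 [ 0.      0.      0.      1.    ]]
side amber_bottle [0.674 0.523 0.004] 0.8
side amber_bottle [0.634 0.24  0.001] 0.68
side amber_bottle [0.57  0.337 0.031] 0.41
side dropper_bottle [0.572 0.337 0.001] 0.65
side slot_medium_seat [0.409 0.31  0.009] 0.82
side slot_medium_seat [0.634 0.241 0.048] 0.37
side slot_small_seat [0.452 0.237 0.011] 0.92
side big_bottle_center [ 0.496 -0.009  0.06 ] 0.62
side rack [ 0.496 -0.01   0.059] 0.37
side bench_timer [ 0.684  0.403 -0.001] 0.91
top [[565.6917   0.     328.5912]
 [  0.     565.6917 246.4144]
 [  0.       0.       1.    ]] [[-0.0113 -0.9999  0.006   0.2044]
 [-0.9987  0.011  -0.0492  0.5503]
 [ 0.0492 -0.0066 -0.9988  1.4627]
 [ 0.      0.      0.      1.    ]]
top amber_bottle [ 0.636  0.241 -0.002] 0.73
top amber_bottle [ 0.61  -0.118 -0.001] 0.59
top amber_bottle [ 0.673  0.524 -0.   ] 0.45
top dropper_bottle [0.572 0.34  0.003] 0.46
top slot_medium_seat [0.406 0.315 0.011] 0.93
top slot_small_seat [0.45  0.229 0.013] 0.69
top big_bottle_center [ 0.492 -0.008  0.055] 0.8
top bench_timer [0.682 0.406 0.007] 0.57
0.8
```

View pics/side0.png

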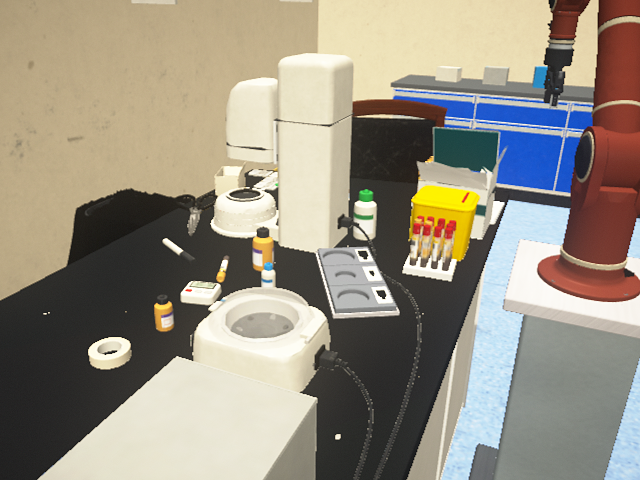

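View pics/top0.png

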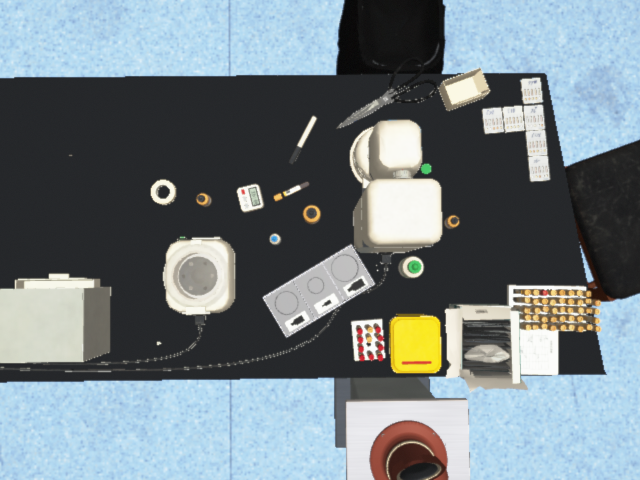

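Run:
```python
import cv2,numpy as np
a=cv2.imread('pics/top0.png');s=cv2.imread('pics/side0.png')
A=cv2.resize(a[195:345,250:430],None,fx=4,fy=4,interpolation=cv2.INTER_CUBIC);cv2.imwrite('pics/c1.png',A)
B=cv2.resize(s[180:335,140:400],None,fx=3,fy=3,interpolation=cv2.INTER_CUBIC);cv2.imwrite('pics/c2.png',B)
C=np.hstack([cv2.resize(a[y-25:y+25,x-25:x+25],(250,250)) for x,y in [(311,213),(204,199),(453,221)]]);cv2.imwrite('pics/c3.png',C)
```

```text
(no output)
```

View pics/c1.png

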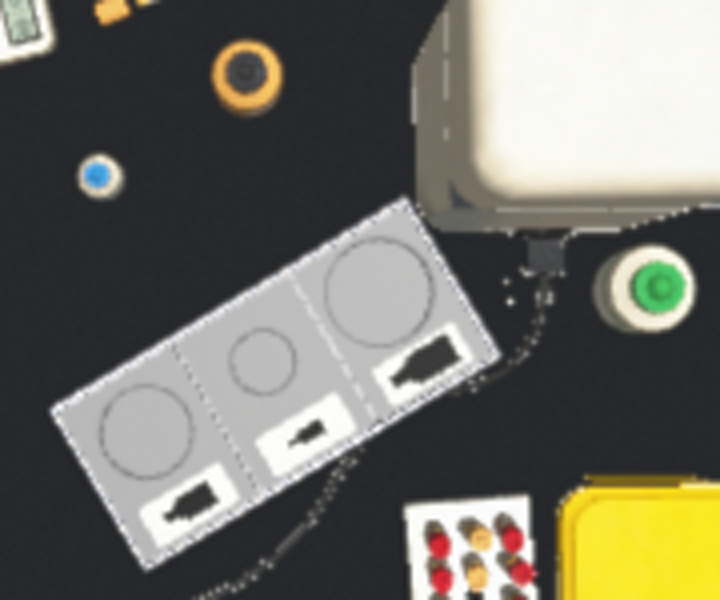

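View pics/c2.png

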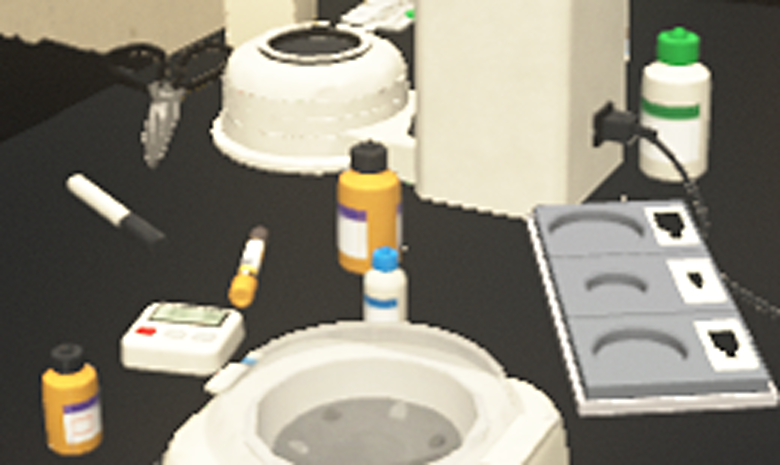

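View pics/c3.png

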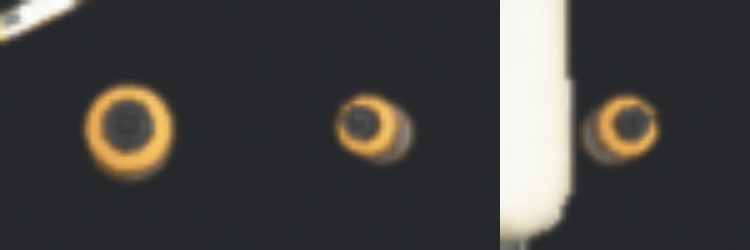

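```bash
cat > pc.py <<'E'
from h import *
def cloud(c,d,im):
    cal=calibration(c);K=np.array(cal['K']);E=np.array(cal['extrinsics'])
    v,u=np.mgrid[:480,:640];m=d>0
    p=np.stack([(u-K[0,2])/K[0,0]*d,(v-K[1,2])/K[1,1]*d,d],-1)[m]
    P=(p-E[:3,3])@E[:3,:3]
    return P,im[m]
E
python3 - <<'E'
from pc import *
np.set_printoptions(precision=4,suppress=True,linewidth=200)
Ps={}
for c in ['side','top']:
    d=np.load(f'pics/{c}0d.npy');im=cv2.imread(f'pics/{c}0.png');P,C=cloud(c,d,im);Ps[c]=P
    tb=P[(abs(P[:,2])<.01)&(P[:,0]>.3)&(P[:,0]<.9)&(abs(P[:,1])<.6)];print(c,'table z',np.median(tb[:,2]))
    for n,(x,y,r) in dict(amber=(.635,.24,.035),drop=(.572,.338,.03)).items():
        q=P[(np.hypot(P[:,0]-x,P[:,1]-y)<r)&(P[:,2]>.008)]
        hi=q[q[:,2]>q[:,2].max()-.008]
        print(c,n,len(q),'x',q[:,0].min(),q[:,0].max(),'y',q[:,1].min(),q[:,1].max(),'zmax',q[:,2].max(),'top mean',hi.mean(0),len(hi))
        # circle fit radius fixed to body side points
        R={'amber':.022,'drop':.0135}[n]; hs={'amber':.05,'drop':.04}[n]
        s=q[(q[:,2]<hs)&(q[:,2]>.012)]
        if len(s)>8:
            from scipy.optimize import least_squares
            f=least_squares(lambda t:np.hypot(s[:,0]-t[0],s[:,1]-t[1])-R,[x,y],loss='soft_l1',f_scale=.002)
            print('   circ',f.x,len(s),np.abs(f.fun).mean())
# height map in top grid 40mm cells, max
P=np.vstack(list(Ps.values()))
xs=np.arange(.1,1.0,.05);ys=np.arange(-.8,.65,.05)
print('x\\y',(ys*100).astype(int))
for x in xs[::-1]:
    row=[]
    for y in ys:
        q=P[(P[:,0]>=x)&(P[:,0]<x+.05)&(P[:,1]>=y)&(P[:,1]<y+.05)]
        row.append(int(1000*q[:,2].max()) if len(q) else -1)
    print(int(round(x*100)),' '.join(f'{r:5d}' for r in row))
E
```

```text
side table z 0.0003311006283962855
side amber 714 x 0.6102605889514583 0.6529143898814779 y 0.2236829284748826 0.2667486362088468 zmax 0.09334900351884613 top mean [0.6313 0.2437 0.0878] 53
   circ [0.6338 0.2407] 321 0.0012113637345263794
side drop 297 x 0.555671106600262 0.5818898002707268 y 0.32932390364088343 0.35262170450864083 zmax 0.06699586838237477 top mean [0.5694 0.3383 0.062 ] 36
   circ [0.571 0.336] 144 0.0010571529512269382
top table z 0.0012132421666705211
top amber 258 x 0.6064904410163742 0.6562614859320091 y 0.21742838934268546 0.26236056505121824 zmax 0.0966183794766078 top mean [0.633  0.2411 0.0914] 39
   circ [0.6347 0.2421] 18 0.00024861311295766613
top drop 104 x 0.5553359441988522 0.591940119889078 y 0.32248229478400997 0.3670011335235258 zmax 0.06711785744984028 top mean [0.5717 0.3365 0.0634] 32
   circ [0.5723 0.3373] 9 0.000218558251959128
x\y [-80 -75 -70 -64 -59 -54 -49 -44 -39 -34 -29 -24 -19 -14  -9  -4   0   5  10  15  20  25  30  35  40  45  50  55  60  65]
95  -744  -744    -1    -1    -1    -1    -1    -1    14    14    10    66    68    67    62
[... 2501 characters left out ...]
1     5    11    10    14    13   133   247   252   174   183   143   145   136   113    10    10    14    16    13    14    13    10    17    12    13
20  -746  -746  -745  -748  -748     9     8     9    18    14   141   246   249   207   182   135   136     8     8    10     9     8    10    10     9    17    15    11    12    13
15  -749   304   350   528   528  -750  -749  -749  -751  -749  -749  -751     6     3     5     3     8     3     4     1    -1    -1    -1    -1    -1    -1    -1    -1    -1    -1
10  -748  -751   285   517   529  -751  -750  -751  -751  -751  -751    -1     9     8     9    11    14     9     9     7    -1    -1    -1    -1    -1    -1    -1    -1    -1    -1
```

Run:
```python
from pc import *
np.set_printoptions(precision=3,suppress=True,linewidth=200)
for c in ['side','top']:
    d=np.load(f'pics/{c}0d.npy');im=cv2.imread(f'pics/{c}0.png');P,C=cloud(c,d,im)
    for z0,z1 in [(.05,.15),(.15,.25),(.25,.35),(.35,.41),(.41,.43)]:
        q=P[(P[:,0]>.46)&(P[:,0]<.72)&(P[:,1]>-.08)&(P[:,1]<.18)&(P[:,2]>z0)&(P[:,2]<z1)]
        if len(q)>20: print(c,z0,len(q),'x',np.percentile(q[:,0],[1,5,95,99]),'y',np.percentile(q[:,1],[1,5,95,99]))
im=cv2.imread('pics/side0.png');cv2.imwrite('pics/c4.png',cv2.resize(im[0:300,500:640],None,fx=2,fy=2))
```

```text
side 0.05 3825 x [0.471 0.483 0.653 0.717] y [-0.01   0.001  0.133  0.135]
side 0.15 3903 x [0.533 0.534 0.704 0.717] y [0.004 0.028 0.132 0.134]
side 0.25 4608 x [0.534 0.534 0.708 0.717] y [0.005 0.031 0.131 0.133]
side 0.35 2471 x [0.534 0.534 0.693 0.713] y [0.007 0.026 0.129 0.131]
side 0.41 464 x [0.542 0.545 0.642 0.648] y [-0.001  0.008  0.118  0.122]
top 0.05 736 x [0.472 0.478 0.614 0.643] y [-0.032 -0.023  0.132  0.133]
top 0.15 312 x [0.536 0.536 0.706 0.715] y [0.004 0.016 0.132 0.132]
top 0.25 822 x [0.536 0.536 0.711 0.718] y [-0.009  0.014  0.13   0.131]
top 0.35 1633 x [0.536 0.537 0.716 0.719] y [-0.016 -0.012  0.128  0.129]
top 0.41 4021 x [0.543 0.549 0.651 0.657] y [-0.009 -0.003  0.114  0.12 ]
```

View pics/c4.png

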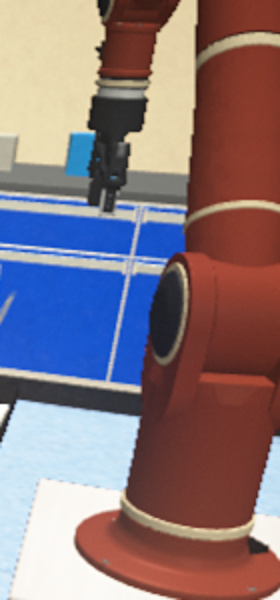

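Run:
```python
from pc import *
np.set_printoptions(precision=3,suppress=True,linewidth=200)
d=np.load('pics/side0d.npy');im=cv2.imread('pics/side0.png');P,C=cloud('side',d,im)
u=np.array([.144,-.634]);u/=np.linalg.norm(u);n=np.array([-u[1],u[0]])
m=(P[:,0]>-.25)&(P[:,0]<.4)&(P[:,1]<.2)&(P[:,1]>-.85)
q=P[m];r=q[:,:2]@u;s=q[:,:2]@n;z=q[:,2]
for z0 in np.arange(.2,1.0,.05):
    for r0 in np.arange(-.15,.8,.05):
        k=(z>=z0)&(z<z0+.05)&(r>=r0)&(r<r0+.05)
        if k.sum()>5: print('z%.2f r%.2f n%d s %.3f..%.3f'%(z0,r0,k.sum(),*np.percentile(s[k],[2,98])))
```

```text
z0.20 r-0.10 n751 s -0.036..0.053
z0.20 r-0.05 n896 s -0.037..0.066
z0.20 r0.00 n86 s 0.054..0.067
z0.20 r0.05 n6 s 0.055..0.056
z0.20 r0.25 n948 s 0.182..0.328
z0.20 r0.30 n61 s 0.292..0.335
z0.20 r0.55 n8 s -0.010..0.007
z0.20 r0.60 n8 s -0.010..0.007
z0.20 r0.65 n11 s -0.004..0.009
z0.25 r-0.10 n760 s -0.025..0.054
z0.25 r-0.05 n1020 s -0.024..0.066
z0.25 r0.00 n103 s 0.055..0.067
z0.25 r0.55 n127 s -0.012..0.012
z0.25 r0.60 n36 s -0.013..0.011
z0.25 r0.65 n96 s -0.008..0.012
z0.25 r0.70 n10 s 0.002..0.013
z0.30 r-0.05 n734 s -0.026..0.055
z0.30 r0.00 n869 s -0.030..0.055
z0.30 r0.05 n40 s 0.038..0.042
z0.30 r0.55 n160 s -0.013..0.012
z0.30 r0.60 n125 s -0.010..0.019
z0.30 r0.65 n50 s 0.007..0.019
z0.30 r0.70 n19 s 0.006..0.012
z0.35 r0.00 n991 s -0.028..0.034
z0.35 r0.05 n388 s -0.027..0.039
z0.35 r0.10 n6 s 0.036..0.037
z0.35 r0.60 n455 s -0.033..0.036
z0.35 r0.65 n6 s 0.010..0.036
z0.40 r0.00 n17 s -0.018..0.010
z0.40 r0.05 n1102 s -0.028..0.035
z0.40 r0.10 n166 s 0.022..0.037
z0.40 r0.60 n491 s -0.031..0.033
z0.40 r0.65 n9 s -0.025..0.035
z0.45 r0.05 n256 s -0.027..0.018
z0.45 r0.10 n900 s -0.027..0.034
z0.45 r0.15 n70 s 0.032..0.036
z0.45 r0.60 n510 s -0.032..0.033
z0.45 r0.65 n31 s 0.031..0.040
z0.50 r0.10 n568 s -0.027..0.027
z0.50 r0.15 n217 s 0.014..0.035
z0.50 r0.55 n127 s -0.040..0.037
z0.50 r0.60 n310 s -0.039..0.047
z0.50 r0.65 n9 s 0.039..0.048
```

Request:
{"fn": "drive_tool", "kwargs": {"deltas": [[0, 0.024, -0.026, -0.04, 0, 0, 0], [0, 0.024, -0.026, -0.04, 0, 0, 0], [0, 0.024, -0.026, -0.04, 0, 0, 0], [0, 0.024, -0.026, -0.04, 0, 0, 0], [0, 0.024, -0.026, -0.04, 0, 0, 0], [0, 0.024, -0.026, -0.04, 0, 0, 0], [0, 0.043, -0.041, -0.005, 0, 0, 0], [0, 0.043, -0.041, -0.005, 0, 0, 0], [0, 0.043, -0.041, -0.005, 0, 0, 0]], "grip_force": 30}}

```text
time_s: 1.92
position: [0.3492, -0.2994, 0.4869]
ee_rot: [0.0, 0.994, 0.112, 0.0]
ft_force: [0.5, -0.5, -0.2]
gripper_width: 0.0852
```

Request:
{"fn": "drive_tool", "kwargs": {"deltas": [[0, 0.043, -0.041, -0.005, 0, 0, 0], [0, 0.043, -0.041, -0.005, 0, 0, 0], [0, 0.043, -0.041, -0.005, 0, 0, 0], [0, 0.023, -0.046, 0, 0, 0, 0], [0, 0.023, -0.046, 0, 0, 0, 0], [0, 0.023, -0.046, 0, 0, 0, 0], [0, 0.023, -0.046, 0, 0, 0, 0], [0, 0.035, -0.041, 0.012, 0, 0, 0], [0, 0.035, -0.041, 0.012, 0, 0, 0], [0, 0.035, -0.041, 0.012, 0, 0, 0], [0, 0.035, -0.041, 0.012, 0, 0, 0]]}}

```text
time_s: 3.3
position: [0.5969, 0.2394, 0.4531]
ee_rot: [0.0, 0.994, 0.111, 0.0]
ft_force: [0.7, 0.2, 0.5]
gripper_width: 0.0855
```

Run:
```python
from h import *
np.set_printoptions(precision=4,suppress=True)
o=get_obs();print(o['time_s'],o['position'],o['ee_rot'],o['joints'])
c=calibration('wrist');im,d=snapshot('wrist');save('w1',im);np.savez('pics/w1.npz',d=d,K=c['K'],E=c['extrinsics'])
print(np.array(c['K']),np.array(c['extrinsics']))
for n in ['amber_bottle','slot_medium_seat','slot_small_seat','dropper_bottle']:
    for r in place_of('wrist',n): print(n,np.array(r['location']).round(4),round(r['confidence'],2))
```

```text
3.3 [0.5969 0.2394 0.4531] [0.0002 0.9938 0.1112 0.0004] [-0.202   0.5425 -0.455   0.9797  0.2306  1.6627 -1.925 ]
[[371.6483   0.     318.376 ]
 [  0.     371.6483 236.0831]
 [  0.       0.       1.    ]] [[ 0.2216 -0.9751 -0.0011  0.1016]
 [-0.9287 -0.2114  0.3047  0.4976]
 [-0.2974 -0.0665 -0.9524  0.7853]
 [ 0.      0.      0.      1.    ]]
amber_bottle [ 0.6804  0.5203 -0.0001] 0.94
amber_bottle [ 0.6336  0.2419 -0.0023] 0.63
slot_medium_seat [0.4074 0.311  0.0094] 0.84
slot_small_seat [0.4521 0.2317 0.0125] 0.62
dropper_bottle [ 0.573   0.3396 -0.0011] 0.87
```

View pics/w1.png

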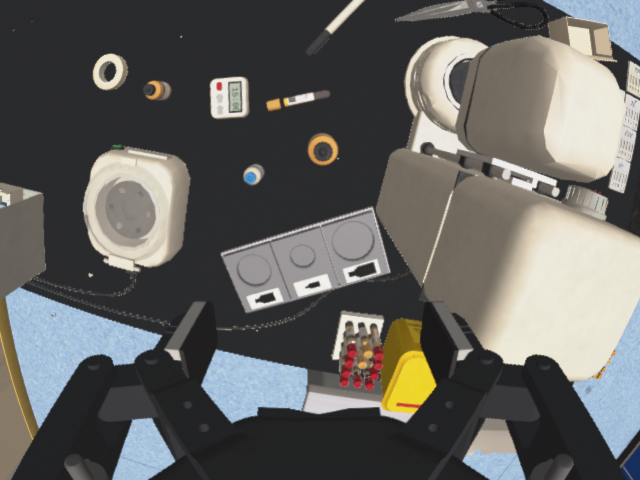

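```bash
cat > fk.py <<'E'
import numpy as np
from scipy.spatial.transform import Rotation as R
from scipy.optimize import least_squares
A=[1.321,.615,-.013,1.423,.008,1.103,-.04];pA=np.array([.1441,-.633,.2301])
B=[-0.202,0.5425,-0.455,0.9797,0.2306,1.6627,-1.925];pB=np.array([.5969,.2394,.4531])
def chain(q,L,s1=-1,s3=1):
    h,L1,L2=L
    r=R.from_rotvec([0,0,s1*q[0]])*R.from_rotvec([0,q[1],0])
    e=np.array([0,0,h])+r.apply([0,0,L1])
    r2=r*R.from_rotvec([0,0,s3*q[2]])*R.from_rotvec([0,q[3],0])
    return e,e+r2.apply([0,0,L2])
E
python3 - <<'E'
from fk import *
for s3 in (1,-1):
    # unknown hmt=h-t
    f=least_squares(lambda p:np.r_[chain(A,p[:3],s3=s3)[1]-pA,chain(B,p[:3],s3=s3)[1]-pB],[0,.44,.44])
    print(s3,f.x,f.fun.round(4))
E
```

```text
1 [-0.6166552   1.14883284  0.01594276] [ 0.0231 -0.0231  0.0844 -0.0002 -0.1231 -0.0844]
-1 [-0.10255268  0.6040222   0.34158937] [ 0.0217  0.0009  0.0069 -0.0064  0.0088 -0.0069]
```

Request:
{"fn": "drive_tool", "kwargs": {"deltas": [[0, 0.0072, 0.0013, 0.05, 0, 0, 0], [0, 0.0072, 0.0013, 0.05, 0, 0, 0], [0, 0.0072, 0.0013, 0.05, 0, 0, 0], [0, 0.0072, 0.0013, 0.05, 0, 0, 0], [0, 0.0072, 0.0013, 0.05, 0, 0, 0], [0, 0, 0, 0, 0, 0, 0]]}}

```text
time_s: 4.3
position: [0.6312, 0.236, 0.2003]
ee_rot: [0.002, 0.994, 0.11, -0.004]
ft_force: [-0.1, -1.1, 0.2]
gripper_width: 0.0855
```

Run:
```python
from h import *
np.set_printoptions(precision=4,suppress=True)
o=get_obs();print(o['time_s'],o['position'],o['ee_rot'],o['joints'],o['ft_force'])
c=calibration('wrist');im,d=snapshot('wrist');save('w2',im);np.savez('pics/w2.npz',d=d,K=c['K'],E=c['extrinsics'])
for n in ['amber_bottle']:
    for r in place_of('wrist',n): print(n,np.array(r['location']).round(4),round(r['confidence'],2))
im,d=snapshot('side');save('s2',im)
def cloudw(c,d):
    K=np.array(c['K']);E=np.array(c['extrinsics']);v,u=np.mgrid[:480,:640]
    dx=u-K[0,2];dy=v-K[1,2];r=np.hypot(dx,dy);th=r/K[0,0]
    m=(d>0)&(th<1.4);t=np.tan(th)/np.maximum(r,1e-9)
    p=np.stack([dx*t*d,dy*t*d,d],-1)[m]
    return (p-E[:3,3])@E[:3,:3]
P=cloudw(c,d)
q=P[(np.hypot(P[:,0]-.634,P[:,1]-.241)<.04)&(P[:,2]>.01)&(P[:,2]<.11)]
print(len(q),q[:,2].max())
hi=q[q[:,2]>.087];print('cap',(hi.min(0)+hi.max(0))/2,hi.max(0)-hi.min(0))
from scipy.optimize import least_squares
s=q[(q[:,2]<.05)];f=least_squares(lambda t:np.hypot(s[:,0]-t[0],s[:,1]-t[1])-.022,[.634,.241],loss='soft_l1',f_scale=.002);print(f.x,len(s),abs(f.fun).mean())
```

```text
4.3 [0.6312 0.236  0.2003] [ 0.0021  0.9939  0.1101 -0.0035] [-0.1682  0.7156 -0.4212  1.3692  0.3028  1.1285 -1.9796] [-0.1473 -1.0731  0.2409]
amber_bottle [ 0.6337  0.2421 -0.0019] 0.83
amber_bottle [ 0.6796  0.5202 -0.    ] 0.63Traceback (most recent call last):
  File "<stdin>", line 16, in <module>
    return umr_maximum(a, axis, None, out, keepdims, initial, where)
ValueError: zero-size array to reduction operation maximum which has no identity
```

View pics/s2.png

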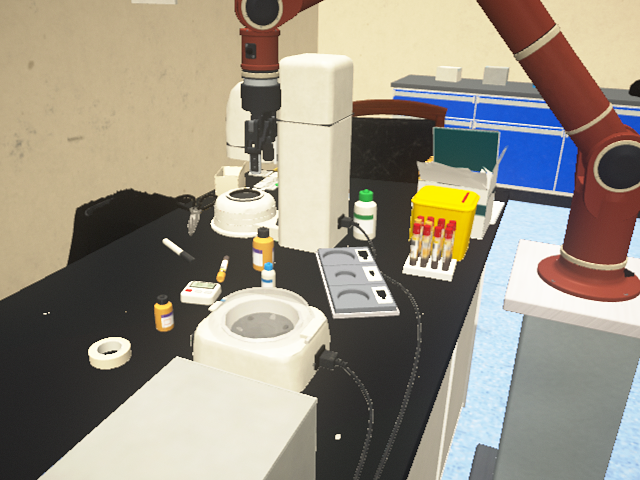

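View pics/w2.png

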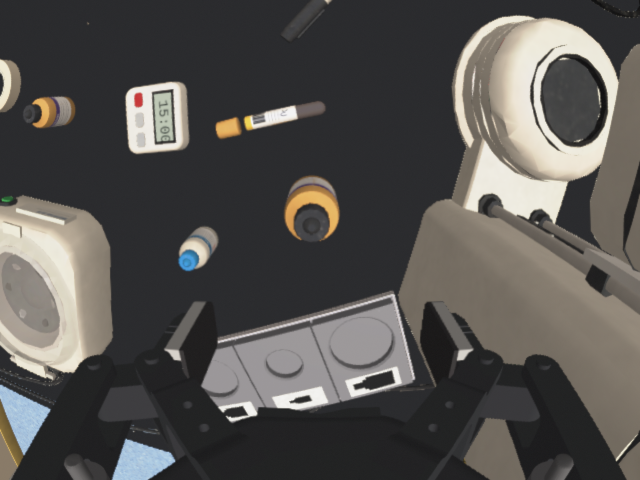

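Run:
```python
import numpy as np
np.set_printoptions(precision=4,suppress=True)
z=np.load('pics/w2.npz');K,E,d=z['K'],z['E'],z['d']
print(d.min(),d.max(),d[225,312],d[200,312],d[100,100])
for (u,v) in [(312,222),(313,195),(270,365),(285,350),(221,380)]:
    x,y=u-K[0,2],v-K[1,2];r=np.hypot(x,y);th=r/K[0,0]
    ray=np.array([x/r*np.sin(th),y/r*np.sin(th),np.cos(th)])
    o=-E[:3,:3].T@E[:3,3];w=E[:3,:3].T@ray
    for h in (.092,.018): print((u,v),h,o+w*(h-o[2])/w[2])
```

```text
0.0 1.64045 0.2606903 0.27868536 0.31443077
(312, 222) 0.092 [0.6374 0.2417 0.092 ]
(312, 222) 0.018 [0.6164 0.2381 0.018 ]
(313, 195) 0.092 [0.6565 0.2451 0.092 ]
(313, 195) 0.018 [0.6411 0.2427 0.018 ]
(270, 365) 0.092 [0.5072 0.2497 0.092 ]
(270, 365) 0.018 [0.4478 0.2486 0.018 ]
(285, 350) 0.092 [0.526  0.2401 0.092 ]
(285, 350) 0.018 [0.4722 0.2362 0.018 ]
(221, 380) 0.092 [0.4777 0.2899 0.092 ]
(221, 380) 0.018 [0.4097 0.3007 0.018 ]
```

Request:
{"fn": "drive_tool", "kwargs": {"deltas": [[0, 0.004, -0.005, 0.02, 0, 0, 0], [0, 0, 0, 0.02, 0, 0, 0], [0, 0, 0, 0.02, 0, 0, 0], [0, 0, 0, 0.015, 0, 0, 0], [0, 0, 0, 0, 0, 0, 0]]}}

```text
time_s: 5.08
position: [0.6346, 0.2456, 0.1272]
ee_rot: [0.0, 0.994, 0.112, -0.001]
ft_force: [-0.6, -0.4, 0.1]
gripper_width: 0.0852
```

Request:
{"fn": "drive_tool", "kwargs": {"deltas": [[0, -0.0015, 0.004, 0.02, 0, 0, 0], [0, 0, 0, 0.02, 0, 0, 0], [0, 0, 0, 0.02, 0, 0, 0], [0, 0, 0, 0.02, 0, 0, 0], [0, 0, 0, 0.012, 0, 0, 0], [0, 0, 0, 0.01, 0, 0, 0], [0, 0, 0, 0, 0, 0, 0]]}}

```text
time_s: 5.95
position: [0.6344, 0.2413, 0.0256]
ee_rot: [0.0, 0.994, 0.112, -0.001]
ft_force: [0.6, -0.3, 0.8]
gripper_width: 0.0851
```

Request:
{"fn": "drive_tool", "kwargs": {"deltas": [[1, 0, 0, 0.001, 0, 0, 0], [1, 0, 0, 0, 0, 0, 0], [1, 0, 0, 0, 0, 0, 0], [1, 0, 0, 0, 0, 0, 0], [1, 0, 0, 0, 0, 0, 0], [1, 0, 0, 0, 0, 0, 0], [1, 0, 0, 0, 0, 0, 0], [1, 0, 0, 0, 0, 0, 0]], "grip_force": 30}}

```text
time_s: 6.95
position: [0.6355, 0.2419, 0.0262]
ee_rot: [-0.0, 0.994, 0.112, 0.001]
ft_force: [0.4, -0.7, 5.9]
gripper_width: 0.0428
```

Request:
{"fn": "drive_tool", "kwargs": {"deltas": [[1, 0, 0, -0.01, 0, 0, 0], [1, 0, 0, -0.025, 0, 0, 0], [1, 0, 0, -0.03, 0, 0, 0], [1, 0, 0, -0.03, 0, 0, 0], [1, 0, 0, 0, 0, 0, 0]]}}

```text
time_s: 7.58
position: [0.6358, 0.2422, 0.1229]
ee_rot: [-0.001, 0.994, 0.112, 0.002]
ft_force: [0.2, 0.2, -0.9]
gripper_width: 0.0423
```

Run:
```python
from h import *
np.set_printoptions(precision=4,suppress=True)
o=get_obs();print(o['time_s'],o['position'],o['ee_rot'],o['ft_force'],o['gripper_width'])
im,d=snapshot('side');save('s3',im[100:340,140:460]);np.save('pics/s3d.npy',d)
c=calibration('wrist');im,dw=snapshot('wrist');save('w3',im);np.savez('pics/w3.npz',d=dw,K=c['K'],E=c['extrinsics'])
from pc import cloud
P,C=cloud('side',d,im)
q=P[(np.hypot(P[:,0]-.634,P[:,1]-.24)<.035)&(P[:,2]>.03)&(P[:,2]<.1)]
for z in np.arange(.07,.18,.01):
    k=abs(P[:,2]-z)<.005; k&=(np.hypot(P[:,0]-.634,P[:,1]-.24)<.05);
    if k.sum()>3: print(z,k.sum(),P[k].mean(0))
```

```text
7.575 [0.6358 0.2422 0.1229] [-0.0008  0.9937  0.1117  0.0021] [ 0.1659  0.2217 -0.9321] 0.04229614759405096
0.09999999999999999 65 [0.6268 0.2565 0.1017]
0.10999999999999999 97 [0.6264 0.2562 0.1103]
0.11999999999999998 84 [0.6251 0.2557 0.1198]
0.12999999999999998 83 [0.6229 0.2584 0.13  ]
0.13999999999999996 99 [0.6226 0.2609 0.1399]
0.14999999999999997 105 [0.6223 0.2611 0.1498]
0.15999999999999998 105 [0.6219 0.2564 0.1599]
0.16999999999999996 63 [0.6235 0.2436 0.1702]
```

View pics/s3.png

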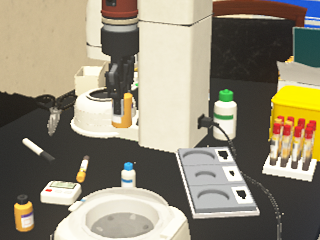

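View pics/w3.png

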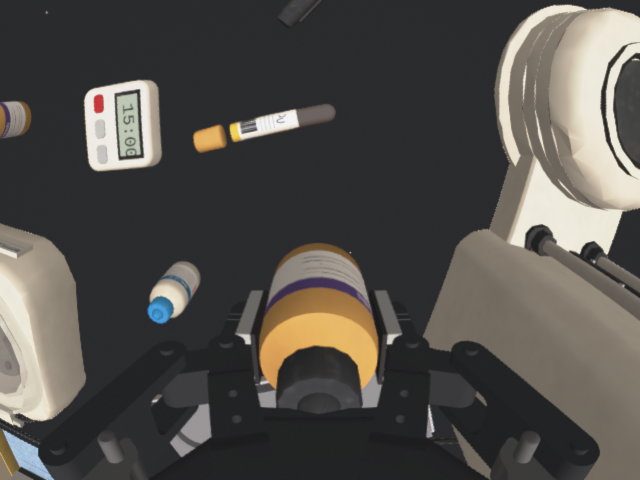

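Run:
```python
from h import *
np.set_printoptions(precision=4,suppress=True)
S=.0005; x0,x1,y0,y1=.33,.60,.09,.40
xs=np.arange(x1,x0,-S);ys=np.arange(y1,y0,-S)
Y,X=np.meshgrid(ys,xs)
def rect(im,K,E,h,fish):
    W=np.stack([X,Y,np.full_like(X,h)],-1)@E[:3,:3].T+E[:3,3]
    if fish:
        r=np.hypot(W[...,0],W[...,1]);th=np.arctan2(r,W[...,2]);u=K[0,0]*th*W[...,0]/r+K[0,2];v=K[1,1]*th*W[...,1]/r+K[1,2]
    else: u=K[0,0]*W[...,0]/W[...,2]+K[0,2];v=K[1,1]*W[...,1]/W[...,2]+K[1,2]
    return cv2.remap(im,u.astype(np.float32),v.astype(np.float32),cv2.INTER_CUBIC)
out=[]
for n in ['top0','side0','w1']:
    im=cv2.imread(f'pics/{n}.png')
    if n=='w1': z=np.load('pics/w1.npz');K,E=z['K'],z['E']
    else: c=calibration(n[:-1]);K,E=np.array(c['K']),np.array(c['extrinsics'])
    r=rect(im,K,E,.018,n=='w1');cv2.imwrite(f'pics/r_{n}.png',r);out.append(r)
    # reference grid
    for (x,y,R) in [(.4074,.312,.029),(.4515,.2325,.020)]:
        p=(int((y1-y)/S),int((x1-x)/S));cv2.circle(r,p,int(R/S),(0,0,255),1);cv2.drawMarker(r,p,(0,0,255),0,8,1)
for i,r in enumerate(out): cv2.imwrite(f'pics/rr{i}.png',r)
```

```text
(no output)
```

View pics/rr0.png

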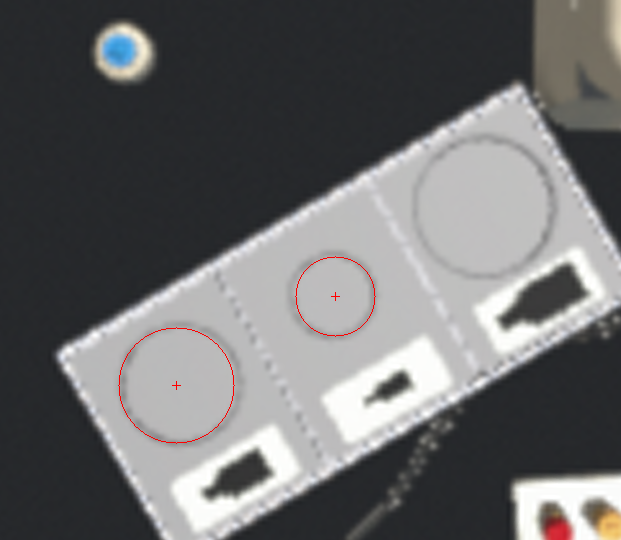

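View pics/rr1.png

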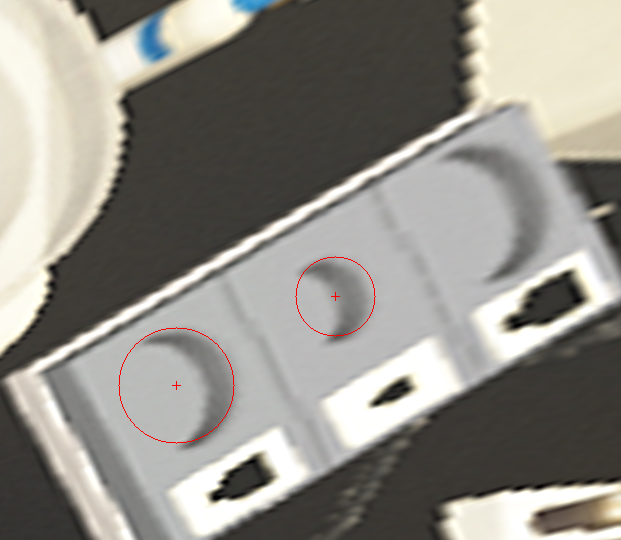

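View pics/rr2.png

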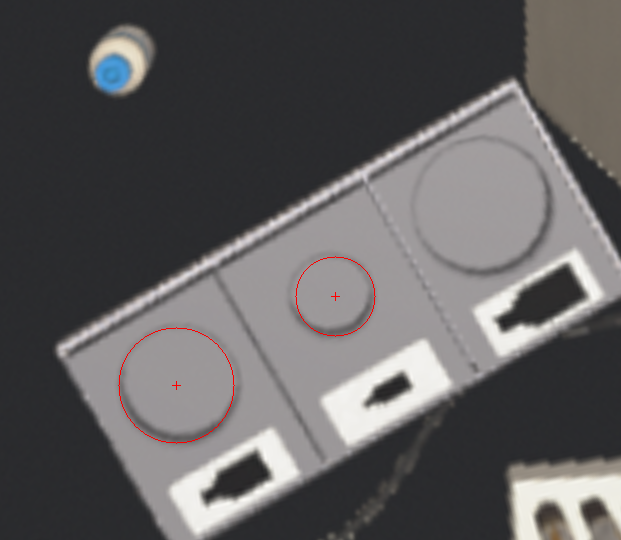

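Request:
{"fn": "drive_tool", "kwargs": {"deltas": [[1, -0.02, -0.012, 0, 0, 0, 0], [1, -0.034, -0.02, 0, 0, 0, 0], [1, -0.034, -0.02, 0, 0, 0, 0], [1, -0.034, -0.02, 0, 0, 0, 0], [1, -0.034, -0.02, 0, 0, 0, 0], [1, -0.03, -0.016, 0, 0, 0, 0], [1, -0.02, -0.01, 0, 0, 0, 0], [1, 0, 0, 0, 0, 0, 0], [1, 0, 0, 0, 0, 0, 0]]}}

```text
time_s: 8.8
position: [0.4087, 0.3099, 0.1197]
ee_rot: [0.001, 0.994, 0.111, -0.0]
ft_force: [0.9, -0.2, -0.6]
gripper_width: 0.0425
```

Run:
```python
from h import *
np.set_printoptions(precision=4,suppress=True)
o=get_obs();print(o['time_s'],o['position'],o['ee_rot'],o['ft_force'],o['gripper_width'],o['joints'])
im,d=snapshot('side');save('s4',im[100:400,140:540]);
im2,d2=snapshot('top');save('t4',cv2.resize(im2[200:350,220:420],None,fx=4,fy=4))
```

```text
8.8 [0.4087 0.3099 0.1197] [ 0.0006  0.9938  0.111  -0.0001] [ 0.9288 -0.2395 -0.6256] 0.04245433964568814 [-0.4314  0.5815 -0.3894  1.9363  0.3359  0.6879 -2.3738]
```

View pics/s4.png

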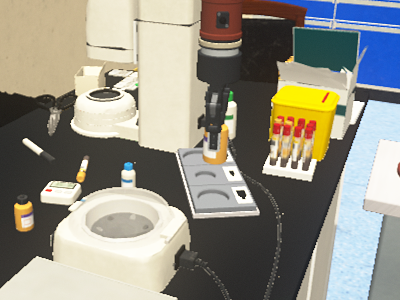

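Request:
{"fn": "drive_tool", "kwargs": {"deltas": [[1, 0.001, -0.002, 0.015, 0, 0, 0], [1, 0, 0, 0.02, 0, 0, 0], [1, 0, 0, 0.02, 0, 0, 0], [1, 0, 0, 0.012, 0, 0, 0], [1, 0, 0, 0, 0, 0, 0], [1, 0, 0, 0, 0, 0, 0]]}}

```text
time_s: 9.65
position: [0.4086, 0.3133, 0.0537]
ee_rot: [-0.0, 0.994, 0.112, 0.0]
ft_force: [0.1, 0.1, -0.0]
gripper_width: 0.0424
```

Run:
```python
from h import *
np.set_printoptions(precision=4,suppress=True)
o=get_obs();print(o['time_s'],o['position'],o['ee_rot'],o['ft_force'],o['gripper_width'])
im,d=snapshot('side');save('s5',cv2.resize(im[220:340,300:420],None,fx=5,fy=5,interpolation=cv2.INTER_CUBIC));
im,dw=snapshot('wrist');save('w5',im)
```

```text
9.65 [0.4086 0.3133 0.0537] [-0.0004  0.9937  0.1116  0.0004] [ 0.0629  0.0654 -0.0131] 0.04237692289139982
```

View pics/s5.png

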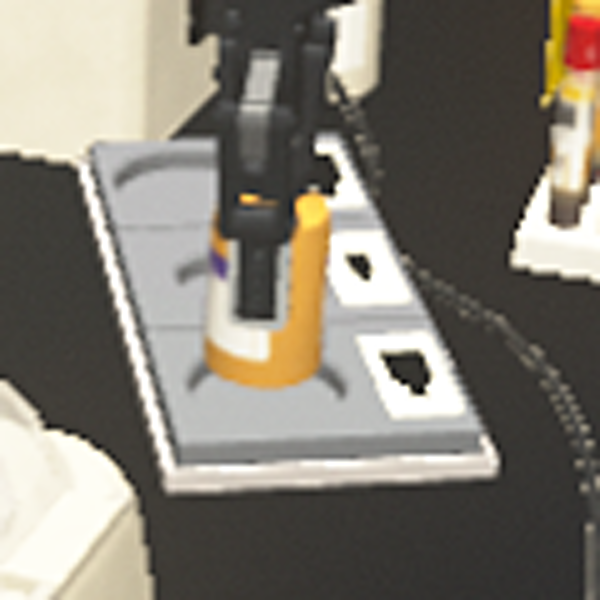

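View pics/w5.png

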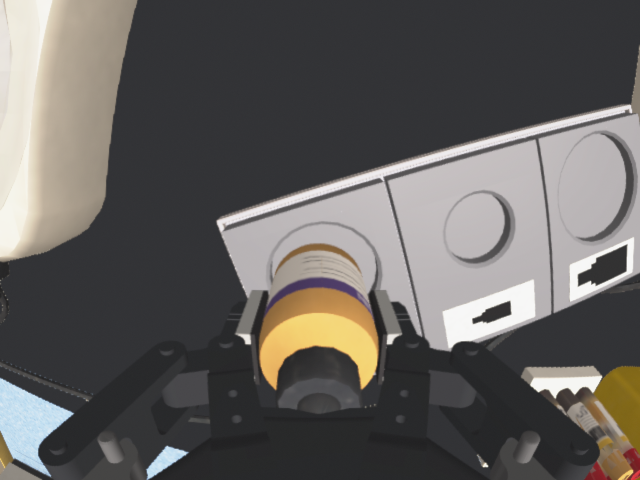

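Run:
```python
from h import *
c=calibration('wrist');K,E=np.array(c['K']),np.array(c['extrinsics'])
im=cv2.imread('pics/w5.png');S=.0003
xs=np.arange(.50,.36,-S);ys=np.arange(.37,.19,-S);Y,X=np.meshgrid(ys,xs)
W=np.stack([X,Y,np.full_like(X,.018)],-1)@E[:3,:3].T+E[:3,3]
r=np.hypot(W[...,0],W[...,1]);th=np.arctan2(r,W[...,2]);u=K[0,0]*th*W[...,0]/r+K[0,2];v=K[1,1]*th*W[...,1]/r+K[1,2]
o=cv2.remap(im,u.astype(np.float32),v.astype(np.float32),cv2.INTER_CUBIC)
for (x,y,R,col) in [(.4074,.312,.029,(0,0,255)),(.4515,.2325,.020,(0,0,255))]:
    p=(int((.37-y)/S),int((.50-x)/S));cv2.circle(o,p,int(R/S),col,1)
cv2.imwrite('pics/r5.png',o)
```

```text
(no output)
```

View pics/r5.png

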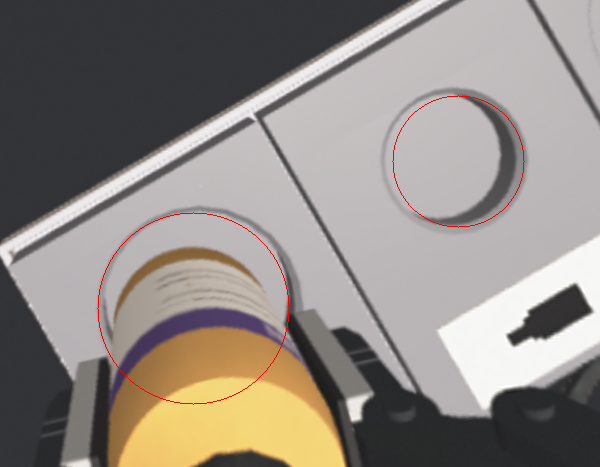

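Request:
{"fn": "drive_tool", "kwargs": {"deltas": [[1, 0.0005, 0.002, 0.003, 0, 0, 0], [1, 0, 0, 0.005, 0, 0, 0], [1, 0, 0, 0.005, 0, 0, 0], [1, 0, 0, 0.003, 0, 0, 0], [1, 0, 0, 0, 0, 0, 0], [1, 0, 0, 0, 0, 0, 0]]}}

```text
time_s: 10.5
position: [0.4091, 0.3112, 0.0374]
ee_rot: [-0.0, 0.994, 0.112, 0.0]
ft_force: [0.7, 0.3, 0.0]
gripper_width: 0.0425
```

Request:
{"fn": "drive_tool", "kwargs": {"deltas": [[1, 0, 0, 0.0015, 0, 0, 0], [1, 0, 0, 0.001, 0, 0, 0], [1, 0, 0, 0, 0, 0, 0], [1, 0, 0, 0, 0, 0, 0]]}}

```text
time_s: 11.0
position: [0.4092, 0.3111, 0.0349]
ee_rot: [-0.0, 0.994, 0.112, 0.0]
ft_force: [-0.3, -0.2, -0.8]
gripper_width: 0.0423
```

Request:
{"fn": "drive_tool", "kwargs": {"deltas": [[1, 0, 0, 0.001, 0, 0, 0], [1, 0, 0, 0, 0, 0, 0], [1, 0, 0, 0, 0, 0, 0]]}}

```text
time_s: 11.38
position: [0.4093, 0.3112, 0.0342]
ee_rot: [-0.0, 0.994, 0.112, 0.0]
ft_force: [-0.9, -0.3, 3.5]
gripper_width: 0.0427
```

Request:
{"fn": "drive_tool", "kwargs": {"deltas": [[0.4, 0, 0, 0, 0, 0, 0], [0.35, 0, 0, 0, 0, 0, 0], [0.3, 0, 0, 0, 0, 0, 0], [0.2, 0, 0, 0, 0, 0, 0], [0.2, 0, 0, 0, 0, 0, 0], [0.2, 0, 0, 0, 0, 0, 0]]}}

```text
time_s: 12.12
position: [0.4091, 0.3111, 0.0338]
ee_rot: [-0.0, 0.994, 0.112, -0.0]
ft_force: [0.4, -0.1, -0.3]
gripper_width: 0.0684
```

Run:
```python
from h import *
im,dw=snapshot('wrist');save('w6',im)
```

```text
(no output)
```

View pics/w6.png

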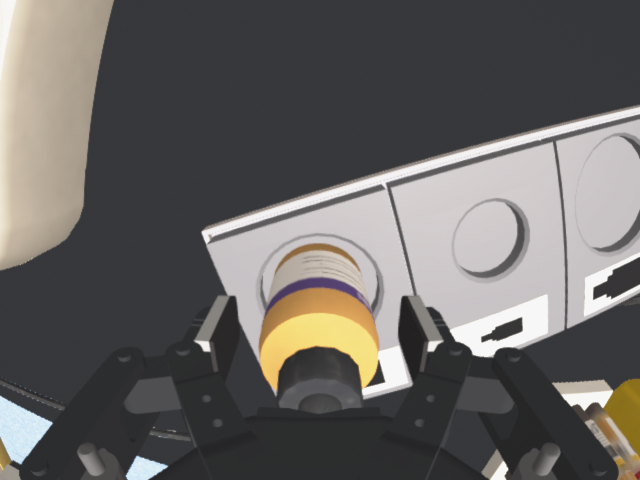

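Request:
{"fn": "drive_tool", "kwargs": {"deltas": [[0.2, 0, 0, -0.01, 0, 0, 0], [0.2, 0, 0, -0.03, 0, 0, 0], [0.2, 0, 0, -0.04, 0, 0, 0], [0.2, 0, 0, -0.04, 0, 0, 0], [0.2, 0.02, 0.001, 0, 0, 0, 0], [0.2, 0.04, 0.003, 0, 0, 0, 0], [0.2, 0.04, 0.003, 0, 0, 0, 0], [0.2, 0.04, 0.003, 0, 0, 0, 0], [0.2, 0.025, 0.001, 0, 0, 0, 0], [0.2, 0, 0, 0, 0, 0, 0], [0.2, 0, 0, 0, 0, 0, 0]]}}

```text
time_s: 13.55
position: [0.5711, 0.3372, 0.1541]
ee_rot: [-0.0, 0.994, 0.112, -0.001]
ft_force: [-0.2, -0.1, 0.3]
gripper_width: 0.0684
```

Run:
```python
from h import *
np.set_printoptions(precision=4,suppress=True)
o=get_obs();print(o['time_s'],o['position'],o['ee_rot'],o['ft_force'],o['gripper_width'])
c=calibration('wrist');K,E=np.array(c['K']),np.array(c['extrinsics'])
im,dw=snapshot('wrist');save('w7',im)
for r in place_of('wrist','dropper_bottle'): print(np.array(r['location']).round(4),round(r['confidence'],2))
im,d=snapshot('side');save('s7',im[100:400,140:540])
for r in place_of('side','amber_bottle'): print('amber side',np.array(r['location']).round(4),round(r['confidence'],2))
np.savez('pics/w7.npz',K=K,E=E)
```

```text
13.55 [0.5711 0.3372 0.1541] [-0.0001  0.9937  0.1122 -0.0007] [-0.1879 -0.1052  0.2664] 0.06840409208298462
[ 0.5721  0.3383 -0.002 ] 0.95
amber side [0.6804 0.523  0.0048] 0.91
amber side [0.4058 0.3102 0.0068] 0.82
```

View pics/w7.png

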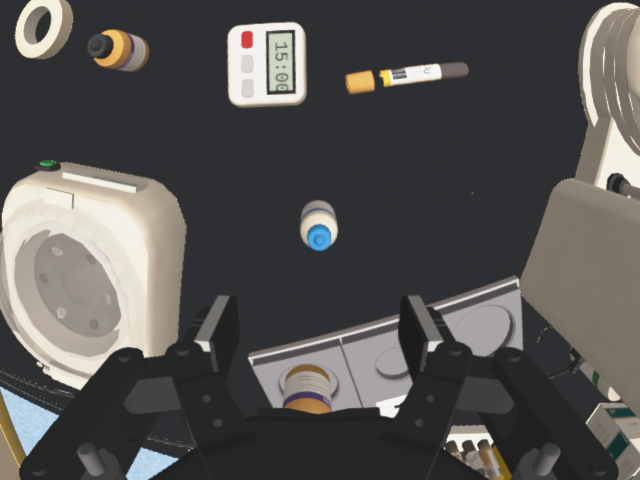

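View pics/s7.png

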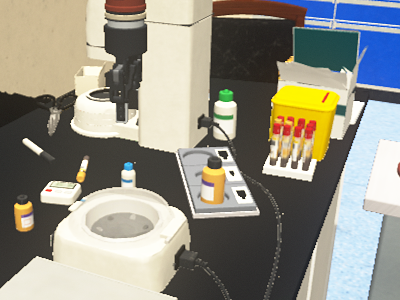

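Request:
{"fn": "drive_tool", "kwargs": {"deltas": [[0.2, 0.001, 0, 0.03, 0, 0, 0], [0.2, 0, 0, 0.04, 0, 0, 0], [0.2, 0, 0, 0.035, 0, 0, 0], [0.2, 0, 0, 0.02, 0, 0, 0], [0.2, 0, 0, 0.01, 0, 0, 0], [0.2, 0, 0, 0, 0, 0, 0], [0.2, 0, 0, 0, 0, 0, 0]]}}

```text
time_s: 14.62
position: [0.5743, 0.338, 0.0203]
ee_rot: [-0.001, 0.994, 0.112, 0.001]
ft_force: [0.1, 0.1, 0.7]
gripper_width: 0.0681
```

Request:
{"fn": "drive_tool", "kwargs": {"deltas": [[0.2, -0.002, 0, 0.005, 0, 0, 0], [0.2, 0, 0, 0, 0, 0, 0], [0.6, 0, 0, 0, 0, 0, 0], [1, 0, 0, 0, 0, 0, 0], [1, 0, 0, 0, 0, 0, 0], [1, 0, 0, 0, 0, 0, 0], [1, 0, 0, 0, 0, 0, 0], [1, 0, 0, 0, 0, 0, 0], [1, 0, 0, 0, 0, 0, 0]], "grip_force": 25}}

```text
time_s: 15.75
position: [0.5717, 0.337, 0.0141]
ee_rot: [-0.0, 0.994, 0.112, 0.0]
ft_force: [0.6, 0.6, 1.8]
gripper_width: 0.026
```

Request:
{"fn": "drive_tool", "kwargs": {"deltas": [[1, 0, 0, -0.01, 0, 0, 0], [1, 0, 0, -0.03, 0, 0, 0], [1, 0, 0, -0.04, 0, 0, 0], [1, -0.015, 0.008, 0, 0, 0, 0], [1, -0.035, 0.019, 0, 0, 0, 0], [1, -0.035, 0.019, 0, 0, 0, 0], [1, -0.035, 0.019, 0, 0, 0, 0], [1, -0.018, 0.009, 0, 0, 0, 0], [1, 0, 0, 0, 0, 0, 0], [1, 0, 0, 0, 0, 0, 0]]}}

```text
time_s: 17.0
position: [0.4546, 0.2351, 0.0943]
ee_rot: [-0.001, 0.994, 0.112, 0.001]
ft_force: [-0.5, 0.3, -0.2]
gripper_width: 0.0257
```

Run:
```python
from h import *
np.set_printoptions(precision=4,suppress=True)
o=get_obs();print(o['time_s'],o['position'],o['ee_rot'],o['ft_force'],o['gripper_width'])
c=calibration('wrist');K,E=np.array(c['K']),np.array(c['extrinsics'])
im,dw=snapshot('wrist');save('w8',im)
im=cv2.imread('pics/w8.png');S=.0003
xs=np.arange(.53,.40,-S);ys=np.arange(.32,.15,-S);Y,X=np.meshgrid(ys,xs)
W=np.stack([X,Y,np.full_like(X,.018)],-1)@E[:3,:3].T+E[:3,3]
r=np.hypot(W[...,0],W[...,1]);th=np.arctan2(r,W[...,2]);u=K[0,0]*th*W[...,0]/r+K[0,2];v=K[1,1]*th*W[...,1]/r+K[1,2]
o=cv2.remap(im,u.astype(np.float32),v.astype(np.float32),cv2.INTER_CUBIC)
for (x,y,R,col) in [(.4532,.2349,.020,(0,0,255))]:
    p=(int((.32-y)/S),int((.53-x)/S));cv2.circle(o,p,int(R/S),col,1)
cv2.imwrite('pics/r8.png',o)
im,d=snapshot('side');save('s8',cv2.resize(im[200:340,280:440],None,fx=4,fy=4,interpolation=cv2.INTER_CUBIC))
```

```text
17.0 [0.4546 0.2351 0.0943] [-0.0007  0.9937  0.1117  0.001 ] [-0.5015  0.3005 -0.1898] 0.02569553753650064
```

View pics/w8.png

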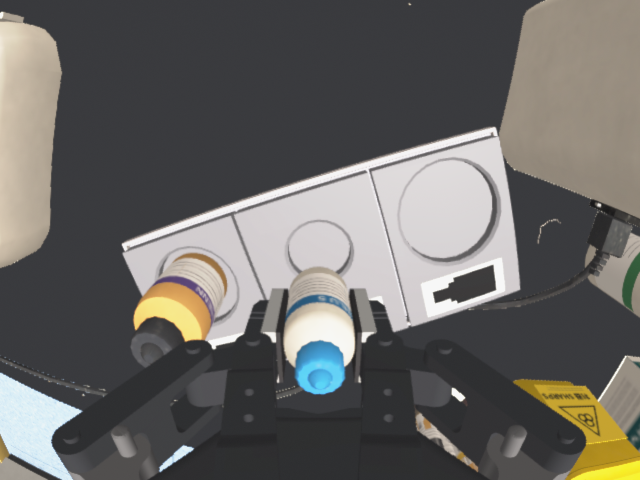

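View pics/r8.png

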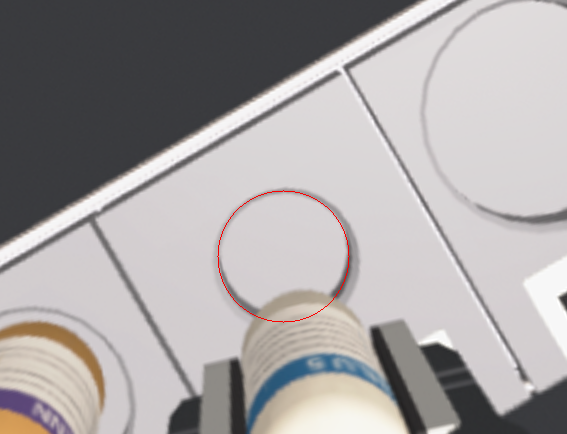

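View pics/s8.png

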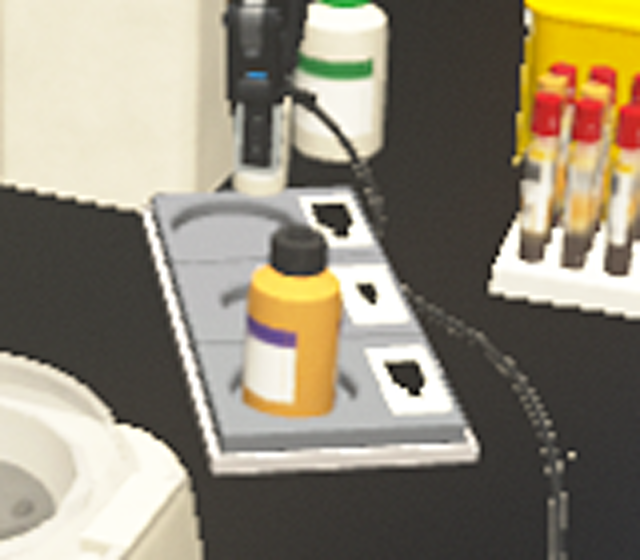

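Request:
{"fn": "drive_tool", "kwargs": {"deltas": [[1, -0.0018, 0.0006, 0.015, 0, 0, 0], [1, 0, 0, 0.02, 0, 0, 0], [1, 0, 0, 0.015, 0, 0, 0], [1, 0, 0, 0.008, 0, 0, 0], [1, 0, 0, 0, 0, 0, 0], [1, 0, 0, 0, 0, 0, 0]]}}

```text
time_s: 17.85
position: [0.4521, 0.2333, 0.0363]
ee_rot: [-0.0, 0.994, 0.112, 0.0]
ft_force: [0.7, 0.1, -1.0]
gripper_width: 0.0257
```

Run:
```python
from h import *
im,dw=snapshot('wrist');save('w9',im)
im,d=snapshot('side');save('s9',cv2.resize(im[200:340,280:440],None,fx=4,fy=4,interpolation=cv2.INTER_CUBIC))
```

```text
(no output)
```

View pics/w9.png

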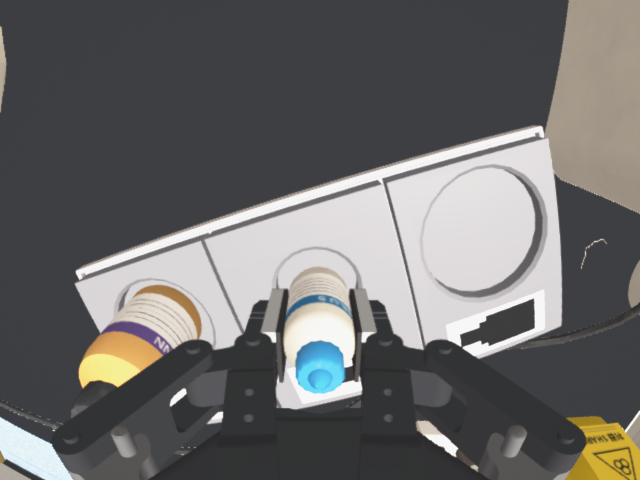

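Request:
{"fn": "drive_tool", "kwargs": {"deltas": [[1, 0.001, 0, 0.004, 0, 0, 0], [1, 0, 0, 0.005, 0, 0, 0], [1, 0, 0, 0.0025, 0, 0, 0], [1, 0, 0, 0, 0, 0, 0], [1, 0, 0, 0, 0, 0, 0]]}}

```text
time_s: 18.58
position: [0.4527, 0.2333, 0.0244]
ee_rot: [-0.0, 0.994, 0.112, 0.0]
ft_force: [-0.0, 0.3, -0.5]
gripper_width: 0.0257
```

Request:
{"fn": "drive_tool", "kwargs": {"deltas": [[1, 0, 0, 0.0015, 0, 0, 0], [1, 0, 0, 0.0005, 0, 0, 0], [1, 0, 0, 0, 0, 0, 0], [1, 0, 0, 0, 0, 0, 0]]}}

```text
time_s: 19.08
position: [0.4527, 0.2333, 0.0224]
ee_rot: [-0.0, 0.994, 0.112, 0.0]
ft_force: [0.2, 0.3, 0.3]
gripper_width: 0.0259
```

Request:
{"fn": "drive_tool", "kwargs": {"deltas": [[1, 0, 0, 0.0007, 0, 0, 0], [1, 0, 0, 0, 0, 0, 0], [1, 0, 0, 0, 0, 0, 0]]}}

```text
time_s: 19.45
position: [0.4528, 0.2333, 0.022]
ee_rot: [-0.0, 0.994, 0.112, 0.0]
ft_force: [-0.4, 0.6, 5.1]
gripper_width: 0.0261
```

Request:
{"fn": "drive_tool", "kwargs": {"deltas": [[0.6, 0, 0, 0, 0, 0, 0], [0.55, 0, 0, 0, 0, 0, 0], [0.5, 0, 0, 0, 0, 0, 0], [0.45, 0, 0, 0, 0, 0, 0], [0.45, 0, 0, 0, 0, 0, 0], [0.45, 0, 0, 0, 0, 0, 0]]}}

```text
time_s: 20.2
position: [0.4527, 0.2333, 0.0216]
ee_rot: [-0.0, 0.994, 0.112, 0.0]
ft_force: [0.1, 0.1, 0.2]
gripper_width: 0.0469
```

Run:
```python
from h import *
im,dw=snapshot('wrist');save('w10',im)
```

```text
(no output)
```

View pics/w10.png

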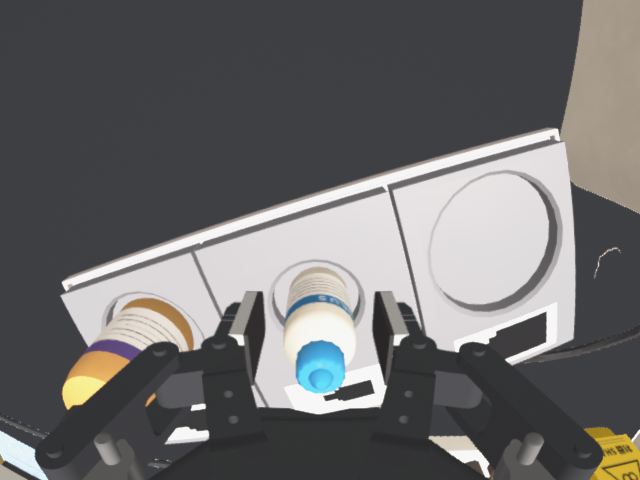

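Request:
{"fn": "drive_tool", "kwargs": {"deltas": [[0.45, 0, 0, -0.01, 0, 0, 0], [0.45, 0, 0, -0.03, 0, 0, 0], [0.45, 0, 0, -0.05, 0, 0, 0], [0.45, 0, 0, -0.05, 0, 0, 0], [0.45, 0, 0, -0.05, 0, 0, 0], [0.45, 0, 0, -0.05, 0, 0, 0], [0.45, 0, 0, 0, 0, 0, 0], [0.45, 0, 0, 0, 0, 0, 0]]}}

```text
time_s: 21.25
position: [0.4522, 0.2327, 0.2616]
ee_rot: [0.0, 0.994, 0.112, -0.0]
ft_force: [0.2, -0.5, -0.3]
gripper_width: 0.0472
```

Run:
```python
from pc import *
np.set_printoptions(precision=4,suppress=True)
o=get_obs();print(o['time_s'],o['position'],o['ft_force'],o['joint_vel'])
im,d=snapshot('side');save('s11',im);P,C=cloud('side',d,im)
for n in ['amber_bottle','dropper_bottle','bench_timer','big_bottle_center']:
    for r in place_of('side',n): print(n,np.array(r['location']).round(4),round(r['confidence'],2))
for n,(x,y) in dict(a=(.408,.311),d=(.453,.234)).items():
    q=P[(np.hypot(P[:,0]-x,P[:,1]-y)<.03)&(P[:,2]>.022)&(P[:,2]<.12)];print(n,q[:,2].max())
    for z in (.03,.045): 
        k=q[abs(q[:,2]-z)<.006];print(z,k.mean(0))
im,dw=snapshot('wrist');save('w11',im)
cv2.imwrite('pics/s11c.png',cv2.resize(cv2.imread('pics/s11.png')[200:340,280:440],None,fx=4,fy=4,interpolation=cv2.INTER_CUBIC))
```

```text
21.25 [0.4522 0.2327 0.2616] [ 0.1834 -0.4635 -0.2853] [-0.0026  0.028   0.0083  0.0223  0.0011 -0.0035 -0.0008]
amber_bottle [0.4056 0.3105 0.0064] 0.91
amber_bottle [0.6792 0.5253 0.0025] 0.66
dropper_bottle [0.4528 0.2364 0.0097] 0.66
bench_timer [0.6833 0.4041 0.0006] 0.94
big_bottle_center [ 0.4947 -0.0103  0.0601] 0.55
a 0.10027988037007245
0.03 [0.4025 0.3265 0.03  ]
0.045 [0.4024 0.3264 0.045 ]
d 0.07434194132751352
0.03 [0.4583 0.2436 0.0304]
0.045 [0.4547 0.2442 0.0451]
```

View pics/s11c.png

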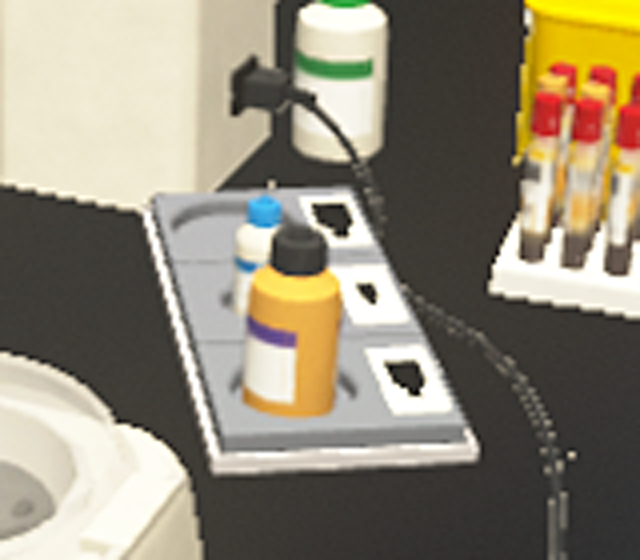

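View pics/w11.png

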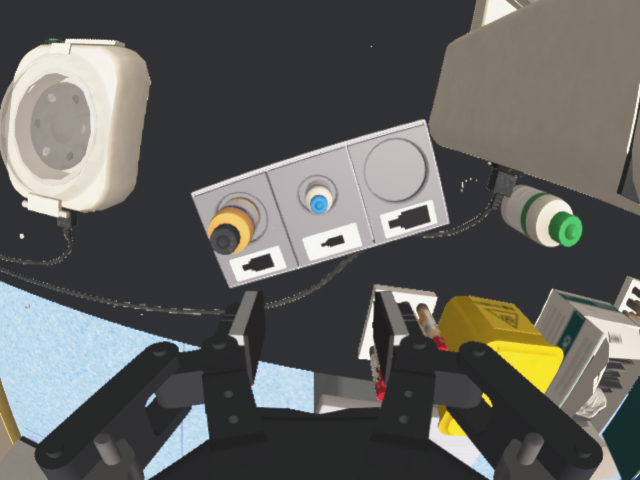

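View pics/s11.png

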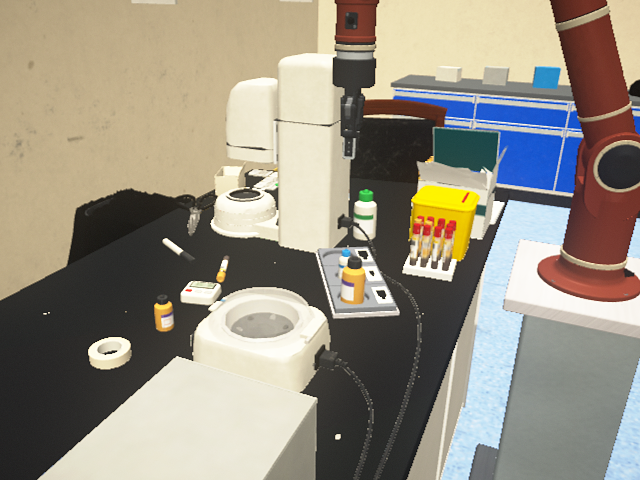

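```bash
python3 -c "
from workcell import *
print(close_job())"
```

```text
the job is handed in; nothing more can be done
None
```

Both bottles are back in their own slots and the job is handed in, at about 21.6 s of the 61 s allowed. I placed the amber bottle in the 58 mm well first, then the dropper bottle in the 40 mm well. I lowered each one until the wrist felt light contact (3.5 N and 5.1 N), then released it.

**Last checks:**
- **Seating:** the cap tops read 100 mm and 74 mm above the worktop, which matches each bottle standing on the well floor. The pictures show both upright and free of the gripper.
- **Left in place:** the timer and the wash bottle are where they were, within measuring error.
- **Robot clear:** the arm is well above the rack and the forces are near zero.

**Disagreements:**
- **Medium well centre:** the views differed by about 2–3 mm, so I corrected it from a close wrist picture before lowering the amber bottle. It stands slightly off centre but fully inside the well.
- **Wrist depth check:** one check of the amber bottle's position from wrist-camera depth failed. I used the ray-based position instead, which agreed with the other views.

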